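# Set the curing lamp over the mould and lock its leg at the marker

## Task

Get the curing lamp ready over the mould: first turn its dial to the green dot, then push the lamp's sliding leg up the rail until the upper edge of its yellow shoe is in line with the red marker and, holding it there, fold the red cam lever shut against the grip (never away from the marker). The clamp nut is still slack and the shut lever does not carry the lamp yet, so finish while still holding the leg at the marker, grip and shut lever squeezed together in the fingers. Do not shift the marker, and leave the two mould halves, the tub and the brush where they are.

Things in the scene. Friction and masses are not known exactly. Their poses are not given: they have to be found in the camera images.
- stand: lamp stand fixed to the bench: ballast plate 310 x 150 x 10 mm, grey housing 150 x 130 mm (x -200 to -50), top 70 mm above the bench, and an aluminium rail 28 mm wide, 14 thick, 310 long, rising at 25 degrees along +x: its top face starts at x -45, z 82 mm and ends at x 236, z 213. Origin on the bench; x = level direction in which the rail rises, y = the cam lever's side, z up.
- dial (a joint): grey selector dial on the housing, rad, grows clockwise seen from above. Clicks into detents: 0 white dot, 0.6 yellow, 1.2 green, 1.8 blue (range 0 to 1.85). It starts at white or yellow. About 0.1 N m takes it over a click; let go, it settles within 0.05 rad of the nearest one. At 0 its pointer (white line at one end of the bar) points to the stand's -x.
- dial_grip (a point): on the dial's axis, 107 mm above the bench, in its bar grip: bar 42 mm long along this point's x axis (pointer at the -x end), 14 mm thick, from 84 up to 114 mm above the bench; under it a round disc 44 mm across with its top at 84 mm. z up; turns with the dial. Clear all round.
- leg: sliding leg with the lamp head, about 0.5 kg (varies by a third), travel 100 mm up the rail. Not held, it slides down to its lower stop, where it starts; 1.5 to 4 N holds it up. x up the slope, y to the lever's side, z square off the rail; origin on the rail's top face in the flange's lower face. Lamp head: x 190 to 305 mm. Nothing stands above z 38 mm between x -62 and 180.
- leg_flange (a point): middle of the flat lower face of the leg's black flange (leg x 0, y 0, z 21 mm; axes as the leg's): flange 76 mm wide along y, 34 mm high along z (z 4 to 38), 8 mm thick. Fingers below it can push the leg up by this face.
- leg_grip (a point): midway across the rubber grip and the shut lever, just below the flange (leg x -14, y 2.5, z 21 mm; axes as the leg's). The grip spans leg x -62 to 0, y -16 to 8, z 6 to 34; with the lever shut the two are 37 mm wide (y -16 to 21). Fingers that straddle both here, closing along y, push the leg up by the flange and then squeeze the lever shut in one grasp.
- leg_edge (a point): upper edge of the yellow shoe on the rail's top face (leg x 48, y 0, z 0 mm; axes as the leg's). The shoe wraps the rail: leg x 8 to 48, y -21 to 21, z -20 to 9.
- lever (a joint): red cam lever on the leg, rad: 0 = shut along the grip; grows as it swings out to the leg's +y (to 1.3; starts at 0.4 to 0.6). Pivot at leg x -4, y 12 mm, axis along the leg's z; the lever reaches 58 mm from it down the slope, is 12 mm thick (y 9 to 21 when shut), z 10 to 32. Stiff (0.08 N m); stays where it is left.
- lever_tip (a point): end of the lever, 58 mm from its pivot, in the middle of its 12 mm thickness and 22 mm height
- marker_line (a point): red marker clip on the rail, 54 mm wide and 4 mm long: middle of it on the rail's top face, x up the slope. The leg must travel 45 to 85 mm (differs each time) for its shoe's upper edge to reach it. The clip sits stiffly; the shoe passes over it without stopping.
- mould_center (a point): lower mould half, aluminium block 110 x 110 x 55 mm with a round cavity, under the lamp head; its centre
- cover_center (a point): upper mould half, aluminium block 110 x 110 x 36 mm; its centre, 18 mm above the bench
- tub_center (a point): clear plastic tub, 110 mm across the rim, 65 mm high; its centre
- brush_grip (a point): paste brush with yellow handle lying on the bench; its handle

How it is judged:
On the way, in this order (a step that is already met when the one before it is completed fails the run):
1. the dial is turned to the green dot (value of joint dial between 1.05 and 1.35 rad), for 0.2 s.
2. the leg is held at the marker, lever still open (distance between leg_edge and marker_line below 0.005 m and value of joint lever above 0.15 rad and contact force between the fingers and leg above 0.5 N), for 0.1 s.
At the end, for the whole second after the job is handed in: Dial on the green dot (within 0.15 rad), the shoe's upper edge within 5 mm of the marker's middle, the lever shut (under 0.06 rad), the leg still and squeezed in the fingers with more than 8 N (all of step 1 and distance between leg_edge and marker_line below 0.005 m and value of joint lever below 0.06 rad and contact force between the fingers and leg above 8 N and linear speed of leg below 0.01 m/s); the arm keeps its last pose, push and grip.
It fails at once if the lever is folded shut while the shoe is away from the marker (value of joint lever below 0.12 rad and distance between leg_edge and marker_line above 0.01 m).
It fails at once if the marker is shifted (distance of marker_line from where it was at the start of the episode above 0.005 m).
It fails at once if a mould half, the tub or the brush is pushed away (distance of any of mould_center, cover_center, tub_center, brush_grip from where it was at the start of the episode above 0.02 m).
It also fails if it takes over 48 s, if anything falls off the work surface, if the arm or the gripper's body presses on something with over 40 N, if the wrist force passes 120 N, or if a joint passes its speed limit or range.

## Robot

A 6-joint arm with a two-finger parallel gripper is mounted at the origin on the work surface. World frame = base frame: x ahead of the robot, y to its left, z up, the work surface at z = 0. Lengths are in m, angles in rad, forces in N, time in s.
With the tool pointing down it reaches from about 0.325 to 0.9 m from the base axis. Payload 3.5 kg.
Tool frame: the origin (TCP) lies between the finger pads; the fingertips stand 17 mm ahead of it and the grasp point (between the pads) lies 2 mm behind it; z points along the fingers, y is the line along which they close (so a half turn about z gives the same grasp; the last joint's range is limited). The gripper opens to 85 mm and grips with 20 to 120 N. Pads are 22 mm wide; open, the fingers measure 114 mm over their backs; the gripper's body (76 mm by 85 mm) begins 54 mm behind the grasp point. The pads swing forward as they close: fully open they stand 13 mm farther back than shut.
Start: joints at [1.092, 0.276, -0.026, 1.268, 0, 1.467], TCP at [0.229, 0.581, 0.248] pointing down, gripper open.
Joint ranges: [-3.12, 3.12], [-0.85, 1.88], [-1.08, 1.24], [-1.95, 2.15], [-1.57, 1.53], [-3.14, 3.14]. Speed limits (rad/s): [2.57, 2.57, 3.14, 3.14, 3.14, 3.14].

## Interface

Orientations are given as a rotation vector (axis times angle).
In Python, from bench import ctrl gives the robot as it stands.
- The arm moves only by the tool servo_tool, never from a script. Its argument "steps" is a list of rows, each an object with "linear": the shift along the world's x, y, z each as a share of 40 cm, from -1 to 1, a list of three; "turn": the turn, a rotation vector about the world's x, y, z each as a share of 0.5 rad, from -1 to 1, a list of three. In form: [{"linear": [tx, ty, tz], "turn": [ax, ay, az]}, ...]. A call has exactly 8 rows; each row shifts and turns the commanded pose from where the row before left it; what a row does not reach is not made up. A row lasts 1/8 s, in which the tool goes at most 62.5 mm and 10.7 degrees, less where a joint would pass 70% of its speed; a pose out of reach is approached as far as the arm can. A call with a number of a shift or a turn outside -1 to 1 is refused whole. A call with a gripper value outside its range is refused whole. "claw" is the opening, from 0 (shut) to 1 (fully open), set as the call begins (left out, the last holds). The fingers move at their own pace and stop on an object; the grip force is fixed at half the most. Time passes only in rows, so rows that do not move let the fingers close, or fill a call up. It gives the time, the measured TCP pose, the force, the opening and the grip force at its end, in the units of the state.
- ctrl.get_obs(): the state, without advancing time (a new reading comes with each control period).
- ctrl.get_image(name): name is "scene" or "top" or "wrist"; returns a dict with "color" (384x512x3 uint8, red, green, blue), "intrinsics" (3x3 intrinsics, pixels), "R" (3x3) and "t" (3): a world point X has camera coordinates R X + t. Camera axes: x right, y down, z forward; pixel columns grow to the right and rows downward; lengths in m; the calibration is good to about 2 mm. A picture is of the moment at which its call begins. There is no depth.
- ctrl.close_job(): hands the job in; it is judged then, once.
Trained networks look in a picture, given as the dict that the camera call returned (one of the last four; its "shot" number tells which), for a name from the list of things; names that differ only in an ending like _2 or _b are one class to them, and where a whole thing is asked for, a point or a joint stands for the part that bears it (a point fixed in the world has none). Each returns a list of dicts, best first, with "confidence" (0 to 1); they miss things now and then, are a little off and sometimes report something else, mostly with a low value. They report only what shows in the picture. A call takes as long as a camera call.
- ctrl.recognise(picture, thing): "uv" ([column, row] in pixels, amid what is visible of it).
- ctrl.tip_of(picture, thing): "uv" ([column, row] in pixels: a listed point, or the origin of a listed thing).
The state is a dict: "time": time; "qpos": joint angles; "qd": joint speeds; "tau": joint torques, N m; "tcp_pos": TCP position; "eef_rot": TCP orientation; "contact_force": force on the tool from outside, world axes, zero at the start; "torque": the same for the moment, N m; "gripper_width": finger opening in m; "grasp_force": force on a finger pad.
Only numpy, scipy, OpenCV 4.12 (cv2) and the standard library are available. Lean on these libraries where they do the work, as an engineer would, in place of code of your own. Each camera call takes 0.05 s, during which the arm holds its last target. There are 200 camera calls.

## Working session

There is one attempt and no reset: what is moved stays moved. The work goes in short steps, Python scripts to look and compute and a tool call to move; the robot and the scene stay as the last step left them, time stands still between calls to the robot, and variables do not carry over. Pictures are saved under pics/ and viewed, at most 12 in all, crops included, and the job is handed in when it is done.

Besides the shell and the picture viewer there is one more tool, called after "Call:" in YAML: its name, and indented under it one key for each argument. servo_tool: Moves the arm, as the interface text tells. Shift numbers are shares of 40 cm and turn numbers shares of 0.5 rad, none past 1 either way. Its arguments: {"type":"object","properties":{"steps":{"type":"array","items":{"type":"object","properties":{"linear":{"type":"array","items":{"type":"number","minimum":-1,"maximum":1}},"turn":{"type":"array","items":{"type":"number","minimum":-1,"maximum":1}}}}},"claw":{"type":"number"}},"required":["steps"]}

```bash
mkdir -p pics
cat > h.py <<'E'
import numpy as np, cv2
from bench import ctrl
def save(p,n): cv2.imwrite('pics/'+n,cv2.cvtColor(p['color'],cv2.COLOR_RGB2BGR))
E
python3 - <<'E'
from h import *
o=ctrl.get_obs()
print(o['time'],o['tcp_pos'],o['eef_rot'],o['gripper_width'])
ims=[]
for n in ['scene','top']:
    p=ctrl.get_image(n); save(p,n+'0.png')
    for t in ['stand','dial_grip','leg','leg_flange','leg_grip','leg_edge','lever_tip','marker_line','mould_center','cover_center','tub_center','brush_grip']:
        r=ctrl.tip_of(p,t)
        print(n,t,[(np.round(a['uv'],1).tolist(),round(a['confidence'],2)) for a in r[:2]])
    np.savez('pics/'+n+'0.npz',K=p['intrinsics'],R=p['R'],t=p['t'])
a=cv2.imread('pics/scene0.png');b=cv2.imread('pics/top0.png')
print(ctrl.get_obs()['time'])
E
```

```text
0.0 [0.22901775 0.58070667 0.2471173 ] [-0.58673924 -3.08563525  0.00344556] 0.0856094794772166
scene stand [([269.3, 219.4], 0.76)]
scene dial_grip [([319.1, 203.4], 0.57)]
scene leg [([245.0, 164.6], 0.72)]
scene leg_flange [([247.7, 155.0], 0.67)]
scene leg_grip [([253.4, 158.1], 0.73), ([321.0, 199.2], 0.41)]
scene leg_edge [([232.1, 149.5], 0.84)]
scene lever_tip [([253.2, 178.3], 0.69)]
scene marker_line [([214.6, 132.9], 0.56)]
scene mould_center [([168.2, 170.3], 0.57), ([214.8, 135.3], 0.3)]
scene cover_center [([141.6, 202.1], 0.91), ([182.9, 225.7], 0.38)]
scene tub_center [([184.4, 228.1], 0.61), ([247.6, 164.0], 0.35)]
scene brush_grip [([268.5, 274.4], 0.78)]
top stand [([250.6, 236.6], 0.97)]
top dial_grip [([200.3, 237.5], 0.58)]
top leg [([276.5, 237.7], 0.97), ([198.3, 237.1], 0.47)]
top leg_flange [([274.1, 237.4], 0.96), ([294.2, 236.0], 0.55)]
top leg_grip [([270.3, 236.2], 0.8), ([294.4, 238.2], 0.57)]
top leg_edge [([268.5, 237.5], 0.49)]
top lever_tip [([255.7, 216.8], 0.63)]
top marker_line [([324.0, 238.2], 0.62)]
top mould_center [([372.8, 229.8], 0.65), ([280.5, 235.8], 0.46)]
top cover_center [([357.2, 180.3], 0.89)]
top tub_center [([295.8, 169.9], 0.93)]
top brush_grip [([212.6, 172.8], 0.96), ([202.2, 238.8], 0.6)]
1.3
```

```bash
ls -la pics; ls
```

```text
total 516
drwxr-xr-x 2 agent agent   4096 Dec  1 12:25 .
drwxr-xr-x 3 agent agent   4096 Dec  1 12:25 ..
-rw-r--r-- 1 agent agent    892 Dec  1 12:25 scene0.npz
-rw-r--r-- 1 agent agent 290477 Dec  1 12:25 scene0.png
-rw-r--r-- 1 agent agent    892 Dec  1 12:25 top0.npz
-rw-r--r-- 1 agent agent 220909 Dec  1 12:25 top0.png
h.py
pics
```

View pics/scene0.png

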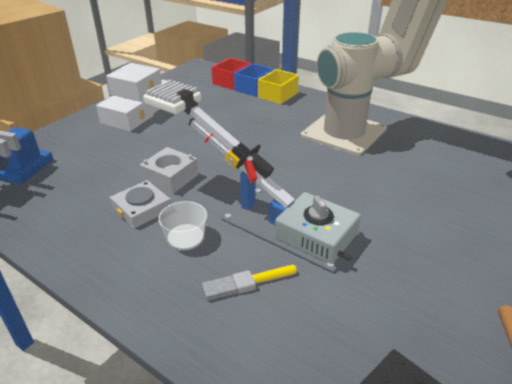

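View pics/top0.png

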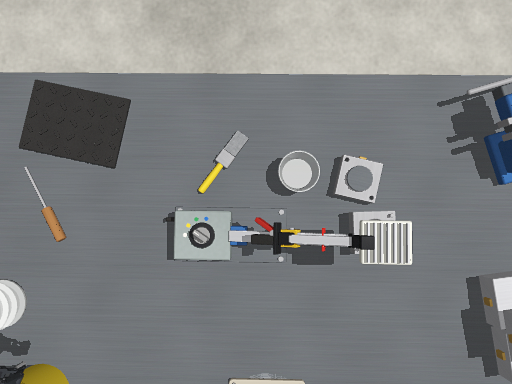

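```bash
cat >> h.py <<'E'
from scipy.optimize import least_squares
c25,s25=np.cos(np.radians(25)),np.sin(np.radians(25))
def rail(s,y,z): return np.array([-.045+s*c25-z*s25,y,.082+s*s25+z*c25])
def W(P,pose):
    x,y,a=pose; R=np.array([[np.cos(a),-np.sin(a),0],[np.sin(a),np.cos(a),0],[0,0,1]])
    return R@P+np.array([x,y,0])
def proj(X,p):
    q=p['K']@(p['R']@X+p['t']); return q[:2]/q[2]
def bp(uv,p,z):
    d=p['R'].T@np.linalg.inv(p['K'])@np.array([*uv,1]); c=-p['R'].T@p['t']; return c+d*(z-c[2])/d[2]
E
python3 - <<'E'
from h import *
S=dict(np.load('pics/scene0.npz'));T=dict(np.load('pics/top0.npz'))
print('dial',bp([200.3,237.5],T,.107),bp([319.1,203.4],S,.107),'stand',bp([250.6,236.6],T,0),bp([269.3,219.4],S,0))
print('cov',bp([357.2,180.3],T,.018),'tub',bp([295.8,169.9],T,.03),'brush',bp([212.6,172.8],T,.01))
obs={'S':{'stand':(269.3,219.4),'dial':(319.1,203.4),'leg':(245,164.6),'flange':(247.7,155),'grip':(253.4,158.1),'edge':(232.1,149.5),'tip':(253.2,178.3),'mark':(214.6,132.9)},
'T':{'stand':(250.6,236.6),'dial':(200.3,237.5),'leg':(276.5,237.7),'flange':(274.1,237.4),'grip':(270.3,236.2),'tip':(255.7,216.8),'mark':(324,238.2)}}
def pts(v):
    x,y,a,s,m,q,dx=v
    P={'stand':np.zeros(3),'dial':np.array([dx,0,.107]),'leg':rail(s,0,0),'flange':rail(s,0,.021),'grip':rail(s-.014,.0025,.021),'edge':rail(s+.048,0,0),'mark':rail(m,0,0),
    'tip':rail(s-.004-.058*np.cos(q)+.003*np.sin(q)*-1,.012+.003*np.cos(q)+.058*np.sin(q),.021)}
    return {k:W(X,v[:3]) for k,X in P.items()}
def f(v):
    P=pts(v); return np.concatenate([proj(P[k],S if c=='S' else T)-uv for c in 'ST' for k,uv in obs[c].items()])
d=bp([200.3,237.5],T,.107);st=bp([250.6,236.6],T,0);a=np.arctan2(*(st-d)[1::-1])
r=least_squares(f,[*st[:2],a,.08,.2,.5,-.125],loss='soft_l1',f_scale=1.5)
print(r.x.round(4),'travel',r.x[4]-r.x[3]-.048)
i=0
for c in 'ST':
    for k in obs[c]: print(c,k,r.fun[i:i+2].round(1),end=' ');i+=2
im=cv2.imread('pics/top0.png')[195:275,165:345]; im=cv2.resize(im,None,fx=4.4,fy=4.4,interpolation=cv2.INTER_CUBIC)
cv2.imwrite('pics/c1.png',im)
E
```

```text
dial [0.48880319 0.17565652 0.107     ] [0.4977632  0.17715694 0.107     ] stand [0.48733983 0.05003792 0.        ] [0.49889492 0.04926303 0.        ]
cov [ 0.64610358 -0.24050912  0.018     ] tub [ 0.67160507 -0.07123514  0.03      ] brush [0.66323938 0.15789911 0.01      ]
[ 0.493   0.0515 -1.5651  0.1307  0.241   0.6573 -0.124 ] travel 0.06226387976785132
S stand [ 2.1 -0.9] S dial [ 0.5 -1.5] S leg [ 1.5 -2.3] S flange [1.7 1.6] S grip [-0.1  2.8] S edge [-0.5  0. ] S tip [0.4 2.8] S mark [-2.   0.3] T stand [-0.5 -2.1] T dial [ 0.1 -1.4] T leg [ 2.7 -0.3] T flange [1.8 0.4] T grip [0.3 0.4] T tip [0.8 0. ] T mark [-0.8  0.6]
```

View pics/c1.png

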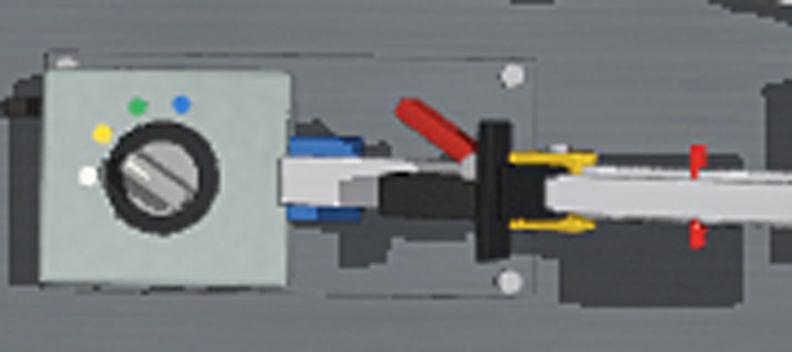

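Run:
```python
from h import *
S=dict(np.load('pics/scene0.npz'));T=dict(np.load('pics/top0.npz'))
cr=lambda u,v:(165+(u+.5)/4.4-.5,195+(v+.5)/4.4-.5)
H=[((-.2,.065,.07),cr(43,70)),((-.2,-.065,.07),cr(41,285)),((-.05,.065,.07),cr(291,72)),((-.05,-.065,.07),cr(287,286))]
for X,uv in H: print(bp(uv,T,.07).round(4))
def g(v):
    x,y,a,s,m,e=v
    r=[proj(W(np.array(X),v[:3]),T)-uv for X,uv in H]
    r+=[proj(W(np.array([-.125,0,.107]),v[:3]),T)-(200.3,237.5)]
    r+=[proj(W(rail(s,.038,.038),v[:3]),T)-cr(477,119)]
    r+=[proj(W(rail(s,-.038,.038),v[:3]),T)-cr(477,260)]
    r+=[proj(W(rail(m,.027,0),v[:3]),T)-cr(698,145)]
    r+=[proj(W(rail(m,-.027,0),v[:3]),T)-cr(698,248)]
    r+=[proj(W(rail(e,.021,0.009),v[:3]),T)-cr(597,157)]
    return np.concatenate(r)
r=least_squares(g,[.49,.05,-1.565,.13,.24,.18],loss='soft_l1')
print(r.x.round(4),'travel',r.x[4]-r.x[3]-.048,r.x[4]-r.x[5]);print(r.fun.reshape(-1,2).round(1))
```

```text
[0.5565 0.2503 0.07  ]
[0.4288 0.2487 0.07  ]
[0.5572 0.1019 0.07  ]
[0.4304 0.1024 0.07  ]
[ 0.4929  0.0508 -1.5681  0.1295  0.2403  0.1872] travel 0.0628020140741128 0.0530956230934391
[[-0.2 -0.3]
 [-0.7  0.5]
 [ 0.4 -0.2]
 [ 0.6  1. ]
 [-0.  -1.5]
 [ 0.1  0.5]
 [-0.1  0.7]
 [ 0.  -0.1]
 [-0.  -0.2]
 [ 0.  -0.7]]
```

Call:
servo_tool:
  steps:
    - {"linear":[0.0825,-0.1265,0],"turn":[0,0,0.337]}
    - {"linear":[0.0825,-0.1265,0],"turn":[0,0,0.337]}
    - {"linear":[0.0825,-0.1265,0],"turn":[0,0,0.337]}
    - {"linear":[0.0825,-0.1265,0],"turn":[0,0,0.337]}
    - {"linear":[0.0825,-0.1265,0],"turn":[0,0,0.337]}
    - {"linear":[0.0825,-0.1265,0],"turn":[0,0,0.337]}
    - {"linear":[0.0825,-0.1265,0],"turn":[0,0,0.337]}
    - {"linear":[0.0825,-0.1265,0],"turn":[0,0,0.337]}
  claw: 0.7

```text
time: 2.3
tcp_pos: [0.4894, 0.1836, 0.2487]
eef_rot: [-1.436, 2.793, -0.0]
contact_force: [0.4, 0.4, -0.4]
gripper_width: 0.0598
grasp_force: 0.0
```

```bash
cat >> h.py <<'E'
from scipy.spatial.transform import Rotation as Ro
def st():
    o=ctrl.get_obs();R=Ro.from_rotvec(o['eef_rot']).as_matrix()
    print('t',round(o['time'],2),'p',np.round(o['tcp_pos'],4),'y',R[:,1].round(3),'z',R[:,2].round(3),'yaw',round(np.arctan2(R[1,1],R[0,1]),3),'w',round(o['gripper_width'],4),'F',np.round(o['contact_force'],1),'g',round(o['grasp_force'],1),'q',np.round(o['qpos'],2)); return o,R
E
python3 - <<'E'
from h import *
st()
p=ctrl.get_image('wrist'); save(p,'w1.png'); q={k:p[k] for k in 'Rt'};q['K']=p['intrinsics']
for t in ['dial_grip','stand']:
    r=ctrl.tip_of(p,t); print(t,r[:2],[bp(a['uv'],q,.107) for a in r[:1]])
np.savez('pics/w1.npz',**q)
E
```

```text
t 2.3 p [0.4894 0.1836 0.2487] y [-0.813  0.582 -0.001] z [ 0.001  0.    -1.   ] yaw 2.521 w 0.0598 F [ 0.4  0.4 -0.4] g 0.0 q [ 0.24  0.09 -0.25  1.23  0.   -0.71]
dial_grip [{'uv': [243.2, 178.4], 'confidence': 0.95}] [array([0.49454887, 0.17871448, 0.107     ])]
stand [{'uv': [185.8, 75.1], 'confidence': 0.91}] [array([0.48007091, 0.0722587 , 0.107     ])]
```

View pics/w1.png

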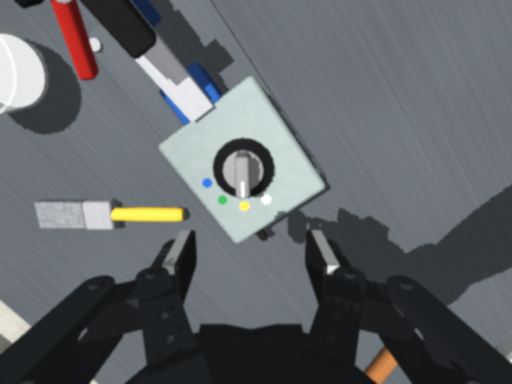

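Call:
servo_tool:
  steps:
    - {"linear":[0.0025,0.0025,-0.06],"turn":[0,0,0]}
    - {"linear":[0,0,-0.06],"turn":[0,0,0]}
    - {"linear":[0,0,-0.06],"turn":[0,0,0]}
    - {"linear":[0,0,-0.06],"turn":[0,0,0]}
    - {"linear":[0,0,-0.06],"turn":[0,0,0]}
    - {"linear":[0,0,-0.05],"turn":[0,0,0]}
    - {"linear":[0,0,0],"turn":[0,0,0]}
    - {"linear":[0,0,0],"turn":[0,0,0]}

```text
time: 3.45
tcp_pos: [0.4896, 0.1871, 0.1091]
eef_rot: [-1.429, 2.797, -0.0]
contact_force: [-0.4, 0.0, 0.3]
gripper_width: 0.0597
grasp_force: 0.0
```

Call:
servo_tool:
  steps:
    - {"linear":[0,0,0]}
    - {"linear":[0,0,0]}
    - {"linear":[0,0,0]}
    - {"linear":[0,0,0]}
    - {"linear":[0,0,0]}
    - {"linear":[0,0,0]}
    - {"linear":[0,0,0]}
    - {"linear":[0,0,0]}
  claw: 0

```text
validation failed for argument at $.st...
```

```bash
python3 -c "
from h import *
st()"
```

```text
t 3.45 p [0.4896 0.1871 0.1091] y [-0.81   0.586 -0.   ] z [ 0.001  0.    -1.   ] yaw 2.516 w 0.0597 F [-0.4  0.   0.3] g 0.0 q [ 0.24  0.22 -0.42  0.93  0.   -0.7 ]
```

Call:
servo_tool:
  steps:
    - {"linear":[0.0055,-0.0125,-0.003],"turn":[0,0,0.025]}
    - {"linear":[0.0055,-0.0125,-0.003],"turn":[0,0,0.025]}
    - {"linear":[0,0,0],"turn":[0,0,0]}
    - {"linear":[0,0,0],"turn":[0,0,0]}
    - {"linear":[0,0,0],"turn":[0,0,0]}
    - {"linear":[0,0,0],"turn":[0,0,0]}
    - {"linear":[0,0,0],"turn":[0,0,0]}
    - {"linear":[0,0,0],"turn":[0,0,0]}

```text
time: 4.45
tcp_pos: [0.4938, 0.1763, 0.1059]
eef_rot: [1.464, -2.78, -0.0]
contact_force: [-0.9, -0.5, 0.7]
gripper_width: 0.0602
grasp_force: 0.0
```

Run:
```python
from h import *
st()
p=ctrl.get_image('wrist'); save(p,'w2.png'); q={k:p[k] for k in 'Rt'};q['K']=p['intrinsics']
for t in ['dial_grip']:
    r=ctrl.tip_of(p,t); print(t,r[:2],[bp(a['uv'],q,.107) for a in r[:1]])
```

```text
t 4.45 p [0.4938 0.1763 0.1059] y [-0.825  0.566  0.   ] z [-0.  0. -1.] yaw 2.54 w 0.0602 F [-0.9 -0.5  0.7] g 0.0 q [ 0.22  0.22 -0.42  0.93  0.   -0.75]
dial_grip [{'uv': [247.3, 256.1], 'confidence': 0.79}] [array([0.49518243, 0.17561298, 0.107     ])]
```

View pics/w2.png

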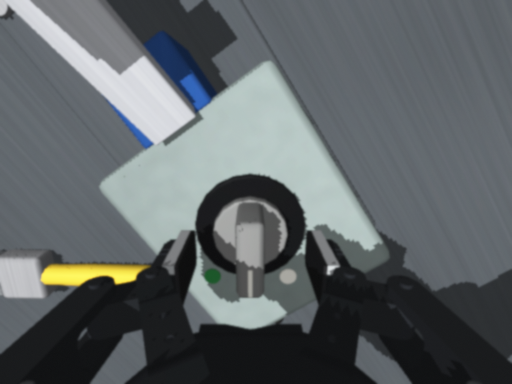

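Call:
servo_tool:
  steps:
    - {"linear":[0.002,0,0.002],"turn":[0,0,0]}
    - {"linear":[0,0,0],"turn":[0,0,0]}
    - {"linear":[0,0,0],"turn":[0,0,0]}
    - {"linear":[0,0,0],"turn":[0,0,0]}
    - {"linear":[0,0,0],"turn":[0,0,0]}
    - {"linear":[0,0,0],"turn":[0,0,0]}
    - {"linear":[0,0,0],"turn":[0,0,0]}
    - {"linear":[0,0,0],"turn":[0,0,0]}
  claw: 0.05

```text
time: 5.55
tcp_pos: [0.4945, 0.1764, 0.107]
eef_rot: [-1.464, 2.78, 0.001]
contact_force: [-2.9, 1.6, 5.6]
gripper_width: 0.0129
grasp_force: 59.6
```

Call:
servo_tool:
  steps:
    - {"linear":[0,0,0],"turn":[0,0,-0.2]}
    - {"linear":[0,0,0],"turn":[0,0,-0.2]}
    - {"linear":[0,0,0],"turn":[0,0,-0.2]}
    - {"linear":[0,0,0],"turn":[0,0,-0.2]}
    - {"linear":[0,0,0],"turn":[0,0,-0.2]}
    - {"linear":[0,0,0],"turn":[0,0,-0.2]}
    - {"linear":[0,0,0],"turn":[0,0,0]}
    - {"linear":[0,0,0],"turn":[0,0,0]}

```text
time: 6.55
tcp_pos: [0.4949, 0.1759, 0.107]
eef_rot: [-0.579, 3.087, -0.002]
contact_force: [-2.2, -0.2, 4.8]
gripper_width: 0.0132
grasp_force: 59.6
```

```bash
python3 -c "
from h import *
st()"
```

```text
t 6.55 p [0.4949 0.1759 0.107 ] y [-0.363  0.932 -0.001] z [ 0.001 -0.001 -1.   ] yaw 1.942 w 0.0132 F [-2.2 -0.2  4.8] g 59.6 q [ 0.22  0.22 -0.42  0.93 -0.   -0.15]
```

Call:
servo_tool:
  steps:
    - {"linear":[0,0,0],"turn":[0,0,0]}
    - {"linear":[0,0,0],"turn":[0,0,0]}
    - {"linear":[0,0,0],"turn":[0,0,0]}
    - {"linear":[0,0,0],"turn":[0,0,0]}
    - {"linear":[0,0,0.1],"turn":[0,0,0]}
    - {"linear":[0,0,0.12],"turn":[0,0,0]}
    - {"linear":[0,0,0.12],"turn":[0,0,0]}
    - {"linear":[0,0,0],"turn":[0,0,0]}
  claw: 0.75

```text
time: 7.55
tcp_pos: [0.4979, 0.177, 0.2477]
eef_rot: [-0.575, 3.078, 0.001]
contact_force: [0.8, -0.2, 0.2]
gripper_width: 0.0637
grasp_force: 0.0
```

Run:
```python
from h import *
o,R=st()
p=ctrl.get_image('wrist'); save(p,'w3.png')
pose=np.array([.494,.051,-1.568])
G=W(rail(.130-.014,.0025,.022),pose); zl=W(rail(0,0,1),pose)-W(rail(0,0,0),pose)
print('grip',G,'zl',zl,'above',G+.09*zl,'delta share',(G+.09*zl-o['tcp_pos'])/.4,'yaw share',(np.pi-np.arctan2(R[1,1],R[0,1]))/.5)
```

```text
t 7.55 p [0.4979 0.177  0.2477] y [-0.361  0.932 -0.002] z [ 0.01   0.002 -1.   ] yaw 1.94 w 0.0637 F [ 0.8 -0.2  0.2] g 0.0 q [ 0.22  0.1  -0.24  1.22 -0.   -0.15]
grip [4.96642139e-01 1.73088017e-04 1.50962490e-01] zl [-0.00118178  0.42261661  0.90630779] above [0.49653578 0.03820858 0.23253019] delta share [-0.00341526 -0.34698991 -0.03792165] yaw share 2.4025490608398226
```

View pics/w3.png

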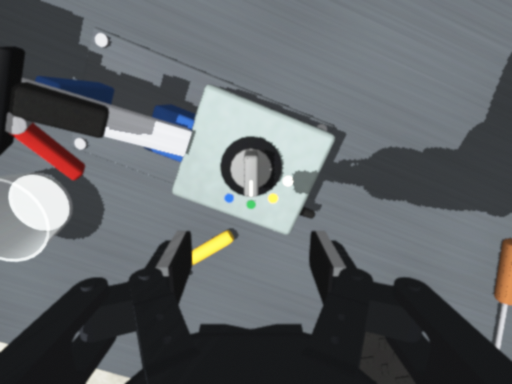

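Call:
servo_tool:
  steps:
    - {"linear":[0,-0.02,0],"turn":[0,0,0.3]}
    - {"linear":[0,-0.02,0],"turn":[0,0,0.3]}
    - {"linear":[0,-0.02,0],"turn":[0,0,0.3]}
    - {"linear":[0,-0.02,0],"turn":[0,0,0.3]}
    - {"linear":[0,-0.02,0],"turn":[0,0,0.3]}
    - {"linear":[0,-0.02,0],"turn":[0,0,0.3]}
    - {"linear":[0,-0.02,0],"turn":[0,0,0.3]}
    - {"linear":[0,-0.02,0],"turn":[0,0,0.3]}
  claw: 0.9

```text
time: 8.6
tcp_pos: [0.4934, 0.1118, 0.2407]
eef_rot: [2.223, -2.216, -0.004]
contact_force: [0.0, -0.6, -1.3]
gripper_width: 0.0767
grasp_force: 0.0
```

Call:
servo_tool:
  steps:
    - {"linear":[0,-0.04,0],"turn":[-0.16,0,0]}
    - {"linear":[0,-0.04,0],"turn":[-0.16,0,0]}
    - {"linear":[0,-0.04,0],"turn":[-0.16,0,0]}
    - {"linear":[0,-0.03,0],"turn":[-0.16,0,0]}
    - {"linear":[0,-0.03,0],"turn":[-0.16,0,0]}
    - {"linear":[0,0,0],"turn":[-0.07,0,0]}
    - {"linear":[0,0,0],"turn":[0,0,0]}
    - {"linear":[0,0,0],"turn":[0,0,0]}

```text
time: 9.6
tcp_pos: [0.4945, 0.0404, 0.2425]
eef_rot: [1.98, -1.982, 0.437]
contact_force: [0.4, -0.3, 0.8]
gripper_width: 0.077
grasp_force: 0.0
```

```bash
cat >> h.py <<'E'
pose=np.array([.494,.051,-1.568])
LR=np.array([W(rail(1,0,0),pose)-W(rail(0,0,0),pose),W(rail(0,1,0),pose)-W(rail(0,0,0),pose),W(rail(0,0,1),pose)-W(rail(0,0,0),pose)]).T
def legc(p): # TCP in rail frame (s,y,z)
    return LR.T@(np.array(p)-W(rail(0,0,0),pose))
E
python3 - <<'E'
from h import *
o,R=st()
print('rail coords tcp',legc(o['tcp_pos']).round(4))
Rt=np.c_[np.cross(-LR[:,1],-LR[:,2]),-LR[:,1],-LR[:,2]]
print('turn share',Ro.from_matrix(Rt@R.T).as_rotvec()/.5)
p=ctrl.get_image('wrist'); save(p,'w4.png'); q={k:p[k] for k in 'Rt'};q['K']=p['intrinsics'];np.savez('pics/w4.npz',**q)
def ray(uv,zl):
    d=LR.T@(q['R'].T@np.linalg.inv(q['K'])@np.array([*uv,1])); c=legc(-q['R'].T@q['t']); return (c+d*(zl-c[2])/d[2]).round(4)
for t,z in [('leg_flange',.021),('leg_grip',.021),('leg_edge',0),('lever_tip',.021),('marker_line',0)]:
    r=ctrl.tip_of(p,t); print(t,[(np.round(a['uv'],1),round(a['confidence'],2),ray(a['uv'],z)) for a in r[:2]])
E
```

```text
t 9.6 p [0.4945 0.0404 0.2425] y [-1.     0.001 -0.   ] z [-0.    -0.421 -0.907] yaw 3.14 w 0.077 F [ 0.4 -0.3  0.8] g 0.0 q [ 0.18  0.12 -0.28  1.25 -0.43 -1.37]
rail coords tcp [0.1182 0.0005 0.1219]
turn share [-0.00379934  0.00044256  0.0080174 ]
leg_flange [(array([252.8, 178.5]), 0.61, array([ 0.1303, -0.0011,  0.021 ]))]
leg_grip [(array([247.6, 191.8]), 0.74, array([0.1186, 0.0033, 0.021 ]))]
leg_edge [(array([252.4, 118.3]), 0.66, array([ 0.1781, -0.001 ,  0.    ]))]
lever_tip [(array([202.8, 234.7]), 0.73, array([0.0784, 0.0436, 0.021 ]))]
marker_line [(array([204.3, 235. ]), 0.66, array([0.0675, 0.0462, 0.    ]))]
```

View pics/w4.png

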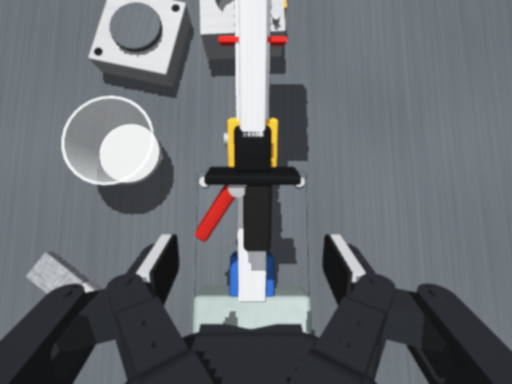

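Run:
```python
from h import *
q=dict(np.load('pics/w4.npz'))
def ray(uv,zl):
    d=LR.T@(q['R'].T@np.linalg.inv(q['K'])@np.array([*uv,1])); c=legc(-q['R'].T@q['t']); return (c+d*(zl-c[2])/d[2]).round(4)
im=cv2.imread('pics/w4.png').astype(int); b,g,r=im[...,0],im[...,1],im[...,2]
red=(r>150)&(g<70)&(b<70); red[60:]=0; v,u=np.nonzero(red); print('red',u.min(),u.max(),v.min(),v.max(),v.mean())
for z in (0,.003): print(ray((253,v.min()-.5),z),ray((253,v.max()+.5),z),ray((u.min(),v.mean()),z),ray((u.max(),v.mean()),z))
yl=(r>150)&(g>100)&(b<60); yl[:100]=0; v,u=np.nonzero(yl); print('yel',u.min(),u.max(),v.min(),v.max())
for z in (0,.009,-.02): print(z,ray((253,v.min()-.5),z))
```

```text
red 218 286 36 42 38.7926267281106
[ 0.2418 -0.0017  0.    ] [ 0.2368 -0.0017  0.    ] [0.2396 0.0261 0.    ] [ 0.2394 -0.0279  0.    ]
[ 0.2412 -0.0016  0.003 ] [ 0.2363 -0.0016  0.003 ] [0.239  0.0258 0.003 ] [ 0.2388 -0.0275  0.003 ]
yel 229 277 118 166
0 [ 0.1788 -0.0016  0.    ]
0.009 [ 0.1793 -0.0015  0.009 ]
-0.02 [ 0.1776 -0.0018 -0.02  ]
```

Call:
servo_tool:
  steps:
    - {"linear":[0.0005,-0.0183,-0.0477],"turn":[0,0,0]}
    - {"linear":[0.0005,-0.0183,-0.0477],"turn":[0,0,0]}
    - {"linear":[0.0005,-0.0183,-0.0477],"turn":[0,0,0]}
    - {"linear":[0.0005,-0.0183,-0.0477],"turn":[0,0,0]}
    - {"linear":[0.0005,-0.0183,-0.0477],"turn":[0,0,0]}
    - {"linear":[0,0,0],"turn":[0,0,0]}
    - {"linear":[0,0,0],"turn":[0,0,0]}
    - {"linear":[0,0,0],"turn":[0,0,0]}
  claw: 1.0

```text
time: 10.9
tcp_pos: [0.4965, 0.0039, 0.1484]
eef_rot: [1.98, -1.984, 0.44]
contact_force: [-0.0, -0.2, 0.6]
gripper_width: 0.0854
grasp_force: 0.0
```

Call:
servo_tool:
  steps:
    - {"linear":[0,0,0],"turn":[0,0,0]}
    - {"linear":[0,0,0],"turn":[0,0,0]}
    - {"linear":[0,0,0],"turn":[0,0,0]}
    - {"linear":[0,0,0],"turn":[0,0,0]}
    - {"linear":[0,0,0],"turn":[0,0,0]}
    - {"linear":[0,0,0],"turn":[0,0,0]}
    - {"linear":[0,0,0],"turn":[0,0,0]}
    - {"linear":[0,0,0],"turn":[0,0,0]}
  claw: 0.7

```text
time: 11.9
tcp_pos: [0.4956, 0.0036, 0.1473]
eef_rot: [1.979, -1.982, 0.438]
contact_force: [2.8, 0.4, 2.5]
gripper_width: 0.06
grasp_force: 1.4
```

Run:
```python
from h import *
o,R=st()
print('rail coords tcp',legc(o['tcp_pos']).round(4),'F leg',(LR.T@o['contact_force']).round(2))
p=ctrl.get_image('wrist'); save(p,'w5.png'); q={k:p[k] for k in 'Rt'};q['K']=p['intrinsics'];np.savez('pics/w5.npz',**q)
```

```text
t 11.9 p [0.4956 0.0036 0.1473] y [-1.     0.001 -0.   ] z [-0.    -0.421 -0.907] yaw 3.14 w 0.06 F [2.8 0.4 2.5] g 1.4 q [ 0.11  0.19 -0.43  1.01 -0.43 -1.45]
rail coords tcp [0.1114 0.0014 0.0201] F leg [0.71 2.81 2.38]
```

View pics/w5.png

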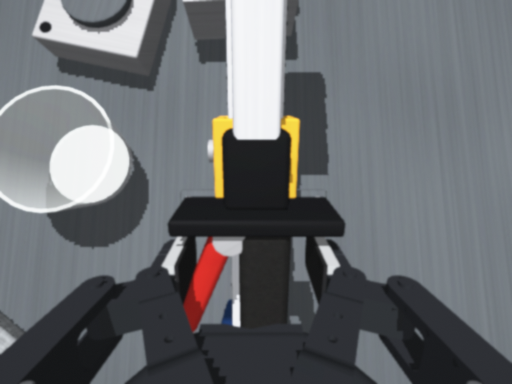

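Call:
servo_tool:
  steps:
    - {"linear":[0,-0.01,0.0047],"turn":[0,0,0]}
    - {"linear":[0,-0.0195,0.0091],"turn":[0,0,0]}
    - {"linear":[0,-0.0195,0.0091],"turn":[0,0,0]}
    - {"linear":[0,-0.0195,0.0091],"turn":[0,0,0]}
    - {"linear":[0,-0.0195,0.0091],"turn":[0,0,0]}
    - {"linear":[0,-0.0195,0.0091],"turn":[0,0,0]}
    - {"linear":[0,-0.0165,0.0078],"turn":[0,0,0]}
    - {"linear":[0,0,0],"turn":[0,0,0]}

```text
time: 12.95
tcp_pos: [0.4961, -0.0467, 0.1712]
eef_rot: [1.979, -1.983, 0.44]
contact_force: [-1.6, 0.6, 0.6]
gripper_width: 0.0597
grasp_force: 0.8
```

```bash
cat > m.py <<'E'
from h import *
import sys
o,R=st()
print('rail tcp',legc(o['tcp_pos']).round(4),'F leg',(LR.T@o['contact_force']).round(2))
for cam in ['wrist','top']:
    p=ctrl.get_image(cam); save(p,sys.argv[1]+cam+'.png'); q={k:p[k] for k in 'Rt'};q['K']=p['intrinsics'];np.savez('pics/'+sys.argv[1]+cam+'.npz',**q)
    im=p['color'].astype(int); r,g,b=im[...,0],im[...,1],im[...,2]
    def ray(uv,zl):
        d=LR.T@(q['R'].T@np.linalg.inv(q['K'])@np.array([*uv,1])); c=legc(-q['R'].T@q['t']); return (c+d*(zl-c[2])/d[2]).round(4)
    # project rail to restrict the region
    pr=lambda s,y,z: proj(W(rail(s,y,z),pose),q)
    print(cam,'marker exp',pr(.239,0,0),[ (t,[(np.round(a['uv'],1),ray(a['uv'],0)[0]) for a in ctrl.tip_of(p,t)[:1]]) for t in ['leg_edge','marker_line','leg_flange','lever_tip']])
    red=(r>120)&(g<70)&(b<70); yl=(r>140)&(g>90)&(b<80)
    c=pr(.239,0,0); V,U=np.mgrid[:384,:512]; w=np.hypot(*(pr(.239,.03,0)-c))
    near=np.hypot(U-c[0],V-c[1])<w*1.15
    for n,m in [('red',red&near),('yel',yl&near)]:
        v,u=np.nonzero(m)
        if len(u):
            s=np.array([ray((a,bb),0.)[0] for a,bb in zip(u,v)]); print(n,len(u),'s',s.min(),s.mean().round(4),s.max())
E
python3 m.py a
```

```text
t 12.95 p [ 0.4961 -0.0467  0.1712] y [-1.     0.002 -0.002] z [ 0.001 -0.422 -0.906] yaw 3.14 w 0.0597 F [-1.6  0.6  0.6] g 0.8 q [ 0.01  0.14 -0.43  1.01 -0.44 -1.56]
rail tcp [0.167  0.0019 0.0205] F leg [-0.29 -1.58  0.77]
wrist marker exp [254.3666438  106.08238674] [('leg_edge', [(array([256.5, 134.8]), np.float64(0.2248))]), ('marker_line', []), ('leg_flange', [(array([256.9, 238.8]), np.float64(0.1652))]), ('lever_tip', [(array([192.2, 328.1]), np.float64(0.1012))])]
red 560 s 0.237 0.2393 0.2416
yel 798 s 0.2078 0.219 0.2263
top marker exp [322.62497153 238.60129714] [('leg_edge', [(array([318.8, 238.2]), np.float64(0.2298))]), ('marker_line', [(array([322.4, 234.9]), np.float64(0.2385))]), ('leg_flange', [(array([294.1, 237.8]), np.float64(0.1687))]), ('lever_tip', [])]
red 38 s 0.2375 0.24 0.2447
yel 47 s 0.2084 0.2177 0.2255
```

View pics/awrist.png

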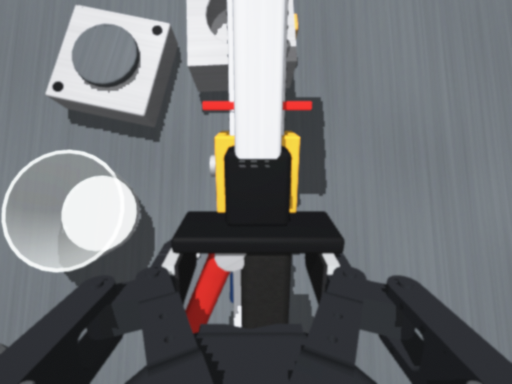

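Call:
servo_tool:
  steps:
    - {"linear":[0,-0.0065,0.003],"turn":[0,0,0]}
    - {"linear":[0,-0.0065,0.003],"turn":[0,0,0]}
    - {"linear":[0,-0.0065,0.003],"turn":[0,0,0]}
    - {"linear":[0,-0.0065,0.003],"turn":[0,0,0]}
    - {"linear":[0,0,0],"turn":[0,0,0]}
    - {"linear":[0,0,0],"turn":[0,0,0]}
    - {"linear":[0,0,0],"turn":[0,0,0]}
    - {"linear":[0,0,0],"turn":[0,0,0]}

```text
time: 14.45
tcp_pos: [0.4955, -0.0564, 0.1752]
eef_rot: [1.979, -1.982, 0.438]
contact_force: [0.8, 2.3, -0.6]
gripper_width: 0.0599
grasp_force: 0.9
```

```bash
python3 m.py b
python3 - <<'E'
from h import *
q=dict(np.load('pics/bwrist.npz'))
print('cam rail',legc(-q['R'].T@q['t']))
im=cv2.imread('pics/bwrist.png'); cv2.imwrite('pics/c2.png',cv2.resize(im[70:170,190:330],None,fx=5,fy=5,interpolation=cv2.INTER_CUBIC))
for s in (.234,.239,.244): print([proj(W(rail(s,-.02,z),pose),q)[1].round(1) for z in (0,.009)])
E
```

```text
t 14.45 p [ 0.4955 -0.0564  0.1752] y [-1.     0.001 -0.   ] z [-0.    -0.422 -0.907] yaw 3.14 w 0.0599 F [ 0.8  2.3 -0.6] g 0.9 q [-0.01  0.13 -0.43  1.01 -0.44 -1.58]
rail tcp [0.1775 0.0012 0.0201] F leg [-2.32  0.85  0.44]
wrist marker exp [253.23712409 127.39563353] [('leg_edge', [(array([253.2, 134.6]), np.float64(0.2354))]), ('marker_line', [(array([256.7, 133.6]), np.float64(0.2359))]), ('leg_flange', [(array([254.2, 234.6]), np.float64(0.1785))]), ('lever_tip', [(array([186.5, 327.2]), np.float64(0.1128))])]
red 587 s 0.2371 0.24 0.2428
yel 1118 s 0.2072 0.2252 0.2368
top marker exp [322.62497153 238.60129714] [('leg_edge', [(array([321.6, 236.7]), np.float64(0.2365))]), ('marker_line', [(array([320.7, 235.1]), np.float64(0.2344))]), ('leg_flange', [(array([295.7, 237.6]), np.float64(0.1728))]), ('lever_tip', [])]
red 38 s 0.2375 0.24 0.2447
yel 58 s 0.2084 0.2235 0.2351
cam rail [0.25219912 0.00155583 0.14574374]
[np.float64(137.1), np.float64(139.4)]
[np.float64(127.2), np.float64(128.9)]
[np.float64(117.1), np.float64(118.2)]
```

View pics/c2.png

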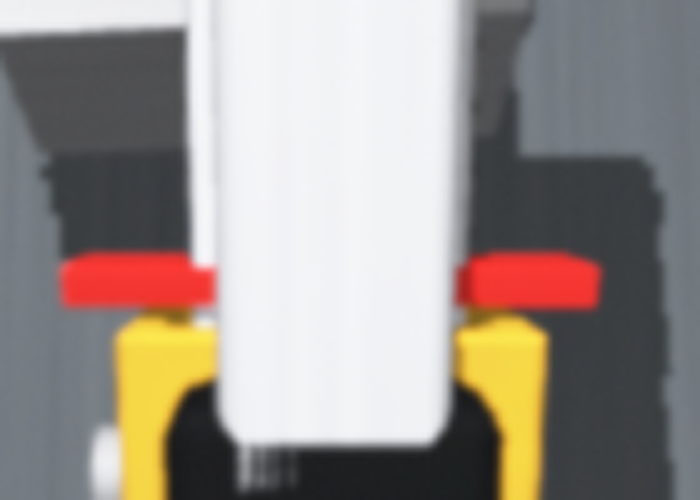

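Call:
servo_tool:
  steps:
    - {"linear":[0,-0.004,0.0018],"turn":[0,0,0]}
    - {"linear":[0,-0.0038,0.0018],"turn":[0,0,0]}
    - {"linear":[0,0,0],"turn":[0,0,0]}
    - {"linear":[0,0,0],"turn":[0,0,0]}
    - {"linear":[0,0,0],"turn":[0,0,0]}
    - {"linear":[0,0,0],"turn":[0,0,0]}
    - {"linear":[0,0,0],"turn":[0,0,0]}
    - {"linear":[0,0,0],"turn":[0,0,0]}

```text
time: 15.95
tcp_pos: [0.4955, -0.0595, 0.1767]
eef_rot: [1.979, -1.982, 0.438]
contact_force: [0.2, 0.9, -1.1]
gripper_width: 0.0597
grasp_force: 0.8
```

```bash
python3 m.py c
python3 - <<'E'
from h import *
q=dict(np.load('pics/cwrist.npz'))
im=cv2.imread('pics/cwrist.png'); cv2.imwrite('pics/c3.png',cv2.resize(im[90:350,150:350],None,fx=3,fy=2.3,interpolation=cv2.INTER_CUBIC))
for u in (215,218,288,292):
    print(u,[tuple(im[v,u][::-1]) for v in range(124,144,1)])
for s in (.234,.239,.244): print([proj(W(rail(s,-.02,z),pose),q).round(1) for z in (0,.009)])
E
```

```text
t 15.95 p [ 0.4955 -0.0595  0.1767] y [-1.     0.001 -0.   ] z [-0.    -0.421 -0.907] yaw 3.14 w 0.0597 F [ 0.2  0.9 -1.1] g 0.8 q [-0.02  0.13 -0.43  1.01 -0.44 -1.59]
rail tcp [0.181  0.0012 0.0201] F leg [-1.27  0.25 -0.58]
wrist marker exp [253.19665965 134.25550575] [('leg_edge', [(array([254.1, 134.5]), np.float64(0.2389))]), ('marker_line', []), ('leg_flange', [(array([253.3, 236.5]), np.float64(0.1808))]), ('lever_tip', [(array([191.6, 329. ]), np.float64(0.1148))])]
red 415 s 0.237 0.2403 0.2426
yel 1203 s 0.2067 0.2272 0.2392
top marker exp [322.62497153 238.60129714] [('leg_edge', [(array([321. , 240.2]), np.float64(0.2351))]), ('marker_line', [(array([320. , 239.6]), np.float64(0.2327))]), ('leg_flange', [(array([298.3, 237.4]), np.float64(0.1793))]), ('lever_tip', [])]
red 30 s 0.2375 0.2407 0.2447
yel 66 s 0.2084 0.2258 0.2375
215 [(np.uint8(79), np.uint8(83), np.uint8(88)), (np.uint8(110), np.uint8(107), np.uint8(113)), (np.uint8(155), np.uint8(110), np.uint8(114)), (np.uint8(207), np.uint8(86), np.uint8(86)), (np.uint8(233), np.uint8(60), np.uint8(57)), (np.uint8(244)
[... 2853 characters left out ...]
nt8(53)), (np.uint8(246), np.uint8(56), np.uint8(50)), (np.uint8(245), np.uint8(67), np.uint8(50)), (np.uint8(245), np.uint8(119), np.uint8(55)), (np.uint8(246), np.uint8(184), np.uint8(64)), (np.uint8(249), np.uint8(218), np.uint8(72)), (np.uint8(251), np.uint8(229), np.uint8(77)), (np.uint8(250), np.uint8(227), np.uint8(75)), (np.uint8(247), np.uint8(220), np.uint8(72)), (np.uint8(246), np.uint8(217), np.uint8(71)), (np.uint8(246), np.uint8(216), np.uint8(70)), (np.uint8(246), np.uint8(217), np.uint8(71)), (np.uint8(247), np.uint8(217), np.uint8(71))]
[array([291.7, 143.8]), array([294.3, 146.5])]
[array([292.1, 134.1]), array([294.7, 136.2])]
[array([292.5, 124.1]), array([295.2, 125.7])]
```

View pics/c3.png

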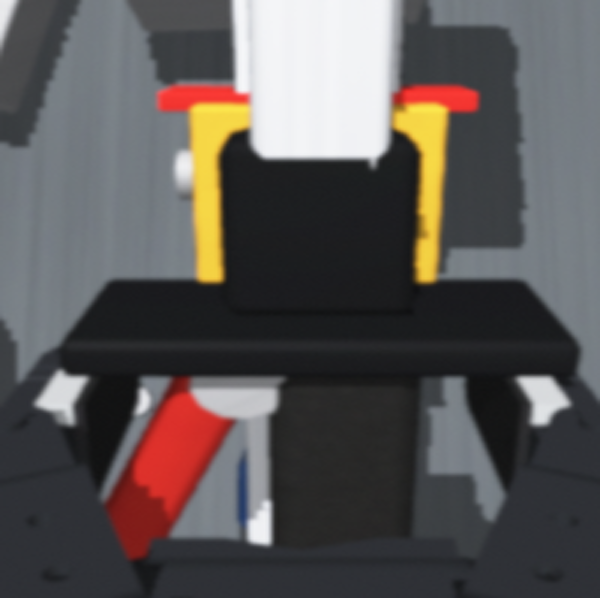

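Call:
servo_tool:
  steps:
    - {"linear":[0,0,0],"turn":[0,0,0]}
    - {"linear":[0,0,0],"turn":[0,0,0]}
    - {"linear":[0,0,0],"turn":[0,0,0]}
    - {"linear":[0,0,0],"turn":[0,0,0]}
    - {"linear":[0,0,0],"turn":[0,0,0]}
    - {"linear":[0,0,0],"turn":[0,0,0]}
    - {"linear":[0,0,0],"turn":[0,0,0]}
    - {"linear":[0,0,0],"turn":[0,0,0]}
  claw: 0.2

```text
time: 17.45
tcp_pos: [0.4954, -0.0589, 0.1785]
eef_rot: [1.982, -1.979, 0.438]
contact_force: [-5.1, 7.2, 8.7]
gripper_width: 0.0358
grasp_force: 61.8
```

```bash
python3 m.py d
python3 - <<'E'
from h import *
im=cv2.imread('pics/dwrist.png'); cv2.imwrite('pics/c4.png',cv2.resize(im[90:350,150:350],None,fx=3,fy=2.3,interpolation=cv2.INTER_CUBIC))
E
```

```text
t 17.45 p [ 0.4954 -0.0589  0.1785] y [-1.    -0.001  0.   ] z [ 0.    -0.421 -0.907] yaw -3.14 w 0.0358 F [-5.1  7.2  8.7] g 61.8 q [-0.02  0.13 -0.43  1.01 -0.43 -1.59]
rail tcp [0.1812 0.0011 0.022 ] F leg [-2.82 -5.09 10.9 ]
wrist marker exp [253.19043651 134.28650211] [('leg_edge', [(array([254.4, 133. ]), np.float64(0.2397))]), ('marker_line', [(array([232.1, 333.8]), np.float64(0.1091))]), ('leg_flange', [(array([257.6, 232.8]), np.float64(0.1824))]), ('lever_tip', [(array([229.3, 334.9]), np.float64(0.1082))])]
red 358 s 0.237 0.2405 0.2427
yel 1189 s 0.2068 0.2275 0.2397
top marker exp [322.62497153 238.60129714] [('leg_edge', [(array([322.3, 236.6]), np.float64(0.2382))]), ('marker_line', [(array([322.3, 235.2]), np.float64(0.2382))]), ('leg_flange', [(array([300. , 239.4]), np.float64(0.1836))]), ('lever_tip', [])]
red 30 s 0.2375 0.2407 0.2447
yel 65 s 0.2084 0.2258 0.2375
```

View pics/c4.png

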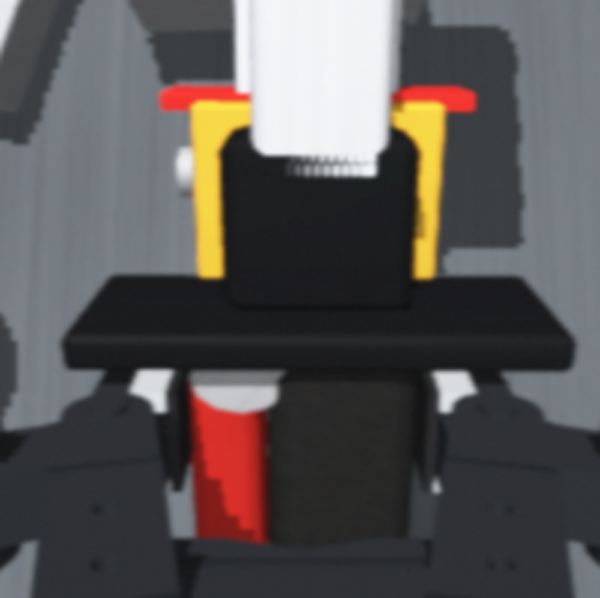

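Lever lies shut against the grip (crop column ~230), the yellow shoe edge (row ~105) lines up with the marker (row ~98), and the squeeze is 62 N with everything steady. I'm handing in.

```bash
python3 -c "
from h import *
print(ctrl.close_job())"
```

```text
the job is handed in; nothing more can be done
None
```

The job is handed in: dial on green, the shoe's edge about 1 mm from the marker by my measurement, and the lever shut and squeezed with the grip at about 62 N; the hand-in call did not report a verdict.

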